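# Set a throttle valve two turns off its seat

## Robot

A 7-joint arm with a two-finger parallel gripper is mounted at the origin on the work surface. World frame = base frame: x ahead of the robot, y to its left, z up, the work surface at z = 0. Lengths are in m, angles in rad, forces in N, time in s.
With the tool pointing down it reaches from about 0.425 to 0.875 m from the base axis. Payload 4.7 kg.
Tool frame: the origin (TCP) lies midway between the tips of the shut fingers; the grasp point (between the pads) lies 19 mm behind it (ctrl.grip_point_offset is the distance from the TCP to the grasp point, in m); z points along the fingers, y is the line along which they close (so a half turn about z gives the same grasp; the last joint's range is limited). The gripper opens to 87 mm and grips with 3 to 60 N. Pads are 19 mm wide; open, the fingers measure 117 mm over their backs; the gripper's body (75 mm by 190 mm) begins 51 mm behind the grasp point.
Start: joints at [1.146, 0.321, -0.07, 1.45, 0.023, 1.371, -0.057], TCP at [0.276, -0.588, 0.223] pointing down, gripper open.
Joint ranges: [-2.86, 2.86], [-0.3, 2.09], [-1.38, 1.24], [0.06, 2.45], [-1.56, 4.7], [0.09, 2.05], [-2.69, 2.69]. Speed limits (rad/s): [2.57, 2.57, 3.14, 3.14, 3.14, 3.14, 3.14].

## Interface

Orientations are given as a rotation vector (axis times angle).
In Python, from bench import ctrl gives the robot as it stands. The module is installed in compiled form; this text tells all that it offers.
- The arm moves only by the shell command python3 -m handwheel 'ROWS' [OPENING] [FORCE]. ROWS is JSON, a list of rows, each an object of numbers: "x", "y", "z": the shift along the tool's x, y, z in m; "wx", "wy", "wz": the turn, a rotation vector about the tool's x, y, z in degrees. A call has 1 to 10 rows; each row is the pose to reach, as a shift and turn from the pose commanded when the call began, along the tool's axes at that moment; what a row does not reach only later rows make up. A row lasts 1/12 s, in which the tool goes at most 41.7 mm and 7.16 degrees, less where a joint would pass 70% of its speed; a pose out of reach is approached as far as the arm can. A call with a gripper value outside its range is refused whole. OPENING is the finger opening in m, from 0 to 0.087, set as the call begins (- or left out, the last holds). The fingers move at their own pace and stop on an object; FORCE is the grip in N (left out, the last holds). Time passes only in rows, so rows that repeat a pose let the fingers close. It gives the time, the measured TCP pose, the force, the opening and the grip force at its end, in the units of the state.
- ctrl.get_state(): the state, without advancing time (a new reading comes with each control period).
- ctrl.get_image(name): name is "side" or "top"; returns a dict with "image" (400x640x3 uint8, red, green, blue), "K" (3x3 intrinsics, pixels), "k1" (the pictures are not rectified: a ray, as slopes to the right and down, at radius r is drawn at 1 + k1 r^2 times it, then the intrinsics apply), "world_to_cam" (4x4, takes a point from world to camera coordinates). Camera axes: x right, y down, z forward; pixel columns grow to the right and rows downward; lengths in m; the calibration is good to about 2 mm. A picture is of the moment at which its call begins. There is no depth.
- ctrl.close_job(): hands the job in; it is judged then, once.
The state is a dict: "time": time; "joint_positions": joint angles; "qd": joint speeds; "joint_torque": joint torques, N m; "position": TCP position; "tool_rot": TCP orientation; "ft_force": force on the tool from outside, world axes, zero at the start; "torque": the same for the moment, N m; "grip_width": opening from 0.0 (shut) to 1.0 (fully open); "grip_force": force on a finger pad.
Only numpy, scipy, OpenCV 4.12 (cv2) and the standard library are available. Lean on these libraries where they do the work, as an engineer would, in place of code of your own. Each camera call takes 0.05 s, during which the arm holds its last target. There are 200 camera calls.

## Task

Using the revolving handle on its rim, gently turn the handwheel of the air throttle valve clockwise until it stops on its seat, then back it off exactly two full turns from the stop. Finish there still gripping the handle, so the wheel cannot creep while I tighten the lock nut; do not squeeze or shove the handle hard, and leave the other things on the bench where they are.

Things in the scene. Friction and masses are not known exactly. Their poses are not given: they have to be found in the camera images.
- valve_stand: The brass valve on its bench stand, bolted down. Origin on the stem's axis, on the bench (underside of the 130 x 260 x 10 mm base plate). Its x and y are level, z up; a 28 mm pipe, 324 mm long over its brass caps, runs along its y axis, axis 45 mm above the bench. Everything below the wheel lies under 128 mm height.
- stem (a joint): Turning angle of the stem with its wheel, rad. 0 = closed, on the seat (a firm stop); it grows counter-clockwise seen from above (opening), 2 pi per turn, up to 10 pi, and starts at 3.6 to 8.4. The stem turns about the vertical and does not rise. Turning takes about 0.12 N m plus 0.02 N m per rad/s (some 2 N at the handle), the same both ways, and it stays where it is left.
- wheel_center (a point): Middle of the grey-painted iron handwheel, on the stem's axis, in the plane of the rim, 137 mm above the bench. The rim is a ring of 70 mm radius made of 18 mm round bar, with three spokes; its top is at 146 mm and the hub nut's at 151 mm. At stem = 0 the handle lies from here along the stand's +x. The point's own x axis points from the centre to the handle and turns with the stem, z up.
- grip_handle: The black plastic handle standing upright on the rim: 22 mm diameter, 60 mm tall, 70 mm from the stem's axis. Origin in the middle of its foot, 149 mm above the bench. It spins freely on its own upright pin, so a gripper can hold it from above and go round in a circle without turning. Old brittle plastic: it cracks when the sum of all contact forces on it passes 150 N (a grip of 20 to 40 N and a push of up to 25 N are well within that).
- handle_middle (a point): Middle of the grippable length of the handle, 32 mm above its foot, 181 mm above the bench; the handle's top is at 209 mm.
- screw_jar: Bystander: a closed glass jar, 64 mm diameter, 85 mm tall, origin at the underside.
- paint_tin: Bystander: a round tin, 84 mm diameter, 95 mm tall, origin at the underside.
- spanner: Bystander: a steel spanner lying flat on the bench, origin at its underside, long side along its x.
- driver: Bystander: a screwdriver lying flat on the bench, origin at its underside, long side along its x.

How it is judged:
On the way, in this order (a step that is already met when the one before it is completed fails the run):
1. the valve is closed on its seat (value of joint stem below 0.12 rad), for 0.1 s.
2. the valve is backed off two turns from the stop, with the handle gripped (value of joint stem between 12.266 and 12.866 rad and contact force between the fingers and grip_handle above 5 N), for 0.2 s.
At the end, for the whole second after the job is handed in: The stem stands two full turns (12.57 rad) open from its seat, within 0.3 rad (17 degrees), at rest, and the fingers still grip the handle (more than 5 N) through the last second (all of step 2 and velocity of joint stem between -0.1 and 0.1 rad/s); the arm keeps its last pose, push and grip.
It fails at once if the handle was squeezed or shoved with more than 150 N (contact force between anything else and grip_handle above 150 N).
It fails at once if a bystander was disturbed (distance of any of screw_jar, paint_tin, spanner, driver from where it was at the start of the episode above 0.02 m).
It also fails if it takes over 69 s, if anything falls off the work surface, if the arm or the gripper's body presses on something with over 40 N, if the wrist force passes 120 N, or if a joint passes its speed limit or range.

## Working session

There is one attempt and no reset: what is moved stays moved. The work goes in short steps, Python scripts to look and compute and a shell command to move; the robot and the scene stay as the last step left them, time stands still between calls to the robot, and variables do not carry over. Pictures are saved under pics/ and viewed, at most 10 in all, crops included, and the job is handed in when it is done.

```bash
mkdir -p pics; cat > h.py <<'E'
import numpy as np, cv2
from bench import ctrl
def grab(n,f):
    d=ctrl.get_image(n); cv2.imwrite(f,cv2.cvtColor(d['image'],cv2.COLOR_RGB2BGR)); return d
def ray(d,u,v):
    K=np.array(d['K']);M=np.array(d['world_to_cam'])
    p=cv2.undistortPoints(np.array([[[u,v]]],float),K,np.array([d['k1'],0,0,0.]))[0,0]
    R=M[:3,:3]; return -R.T@M[:3,3], R.T@np.array([p[0],p[1],1])
def atz(d,u,v,z):
    o,r=ray(d,u,v); return o+r*(z-o[2])/r[2]
def proj(d,P):
    M=np.array(d['world_to_cam']);c=M[:3,:3]@np.array(P)+M[:3,3]
    return cv2.projectPoints(c.reshape(1,3),np.zeros(3),np.zeros(3),np.array(d['K']),np.array([d['k1'],0,0,0.]))[0].ravel()
E
python3 - <<'E'
from h import *
for n in('top','side'):
    d=grab(n,f'pics/{n}0.png'); o,r=ray(d,320,200); print(n,o.round(3),(r/np.linalg.norm(r)).round(3),d['k1'])
s=ctrl.get_state(); print(s)
E
```

```text
top [0.482 0.034 1.09 ] [ 0.087 -0.025 -0.996] -0.019427120060223263
side [0.239 0.45  0.715] [ 0.38  -0.544 -0.748] -0.00298900684611661
{'time': 0.1, 'joint_positions': array([ 1.14610226,  0.32174584, -0.07009728,  1.45156433,  0.02258941,
        1.3708269 , -0.05689994]), 'qd': array([ 3.04377033e-04, -1.98020225e-03,  7.79714804e-05, -2.57938748e-03,
       -1.76453183e-03,  1.41328599e-04,  8.77378626e-04]), 'joint_torque': array([-1.75020864e-04, -4.92572808e+01, -4.05763322e-01, -3.13395739e+01,
       -6.41401322e-02,  3.94986395e-02,  4.73113585e-05]), 'position': array([ 0.27589969, -0.58797457,  0.22156728]), 'tool_rot': array([-3.06461689e+00, -6.83428931e-01,  7.24290991e-04]), 'ft_force': array([-0.19675385,  0.81698817, -0.48873934]), 'torque': array([ 0.01553633, -0.00952623, -0.04200838]), 'grip_force': 0.0, 'grip_width': 1.0018556452731726}
```

View pics/top0.png

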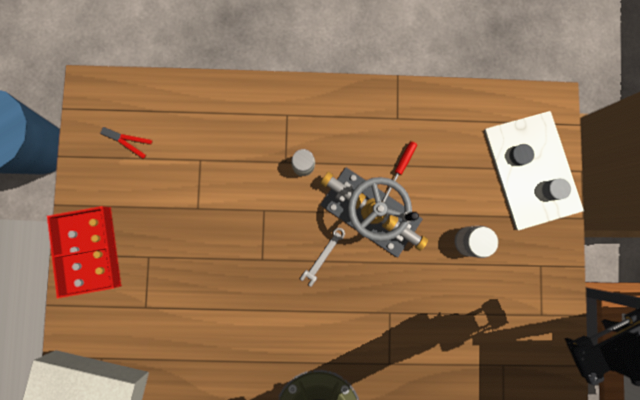

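View pics/side0.png

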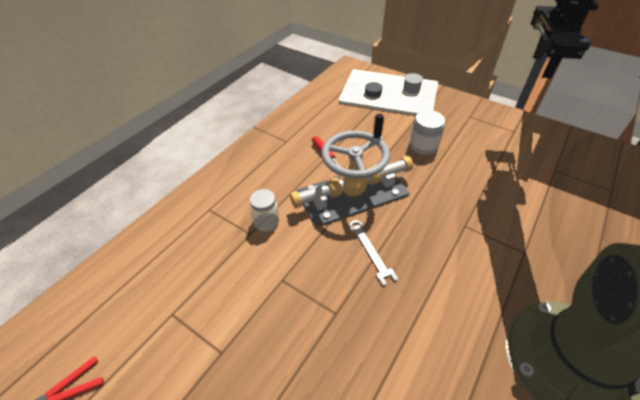

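The top view shows the wheel hub near (380,208) and the handle near (413,216). The side view shows the hub near (356,153) and the handle from (379,117) to (378,137). I'll enlarge both.

```bash
python3 - <<'E'
from h import *
a=cv2.imread('pics/top0.png')[130:280,270:470]; b=cv2.imread('pics/side0.png')[100:230,280:430]
a=cv2.resize(a,None,fx=4,fy=4,interpolation=cv2.INTER_CUBIC); b=cv2.resize(b,None,fx=4,fy=4,interpolation=cv2.INTER_CUBIC)
cv2.imwrite('pics/a.png',a);cv2.imwrite('pics/b.png',b)
E
```

```text
(no output)
```

View pics/a.png

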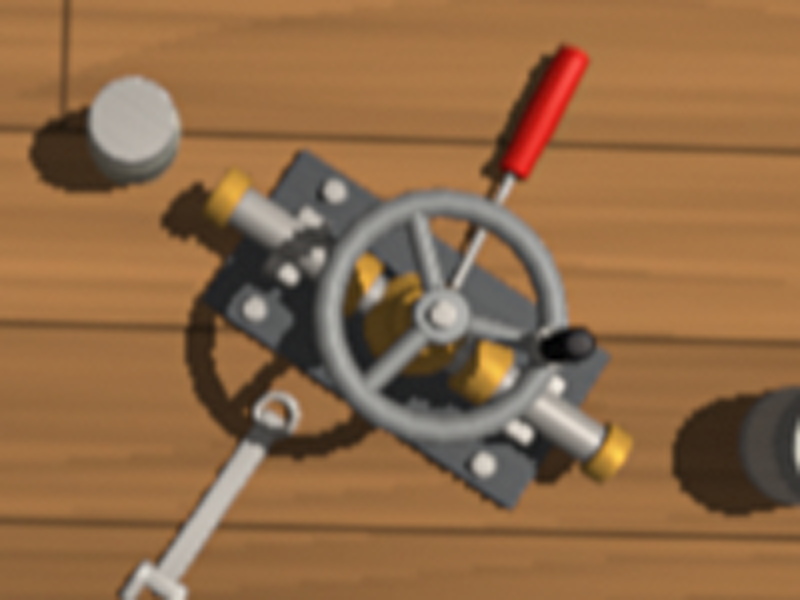

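View pics/b.png

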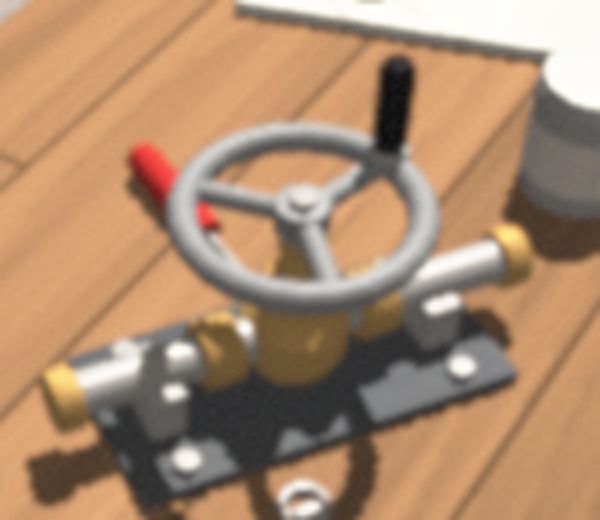

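Crop a: hub nut (443,314), handle top (580,342), pipe caps (230,196) and (606,452). Crop b: hub nut (302,198), handle top (398,68), handle foot (389,150).

```bash
python3 - <<'E'
from h import *
t=ctrl.get_image('top'); s=ctrl.get_image('side')
A=lambda x,y,z:atz(t,270+x/4-.4,130+y/4-.4,z)
B=lambda x,y,z:atz(s,280+x/4-.4,100+y/4-.4,z)
c=A(443,314,.151);c2=B(302,197,.151);print('hub',c,c2)
h=A(578,342,.207);h2=B(398,66,.207);print('handle',h,h2, np.linalg.norm(h-c),np.linalg.norm((h2-c2)[:2]))
print('rim ctr',A(441,316,.137))
f=B(389,150,.149);print('foot',f)
p=A(230,196,.050);q=A(606,452,.050);print('caps',p,q,np.linalg.norm(p-q),(p+q)/2)
cc=(c+c2)/2; hh=(h+h2)/2
yax=(p-q)[:2];a=np.degrees(np.arctan2(yax[1],yax[0]));print('yaxis dir',a,'x dir',a-90)
g=(hh-cc)[:2];print('handle dir',np.degrees(np.arctan2(g[1],g[0])),'r',np.linalg.norm(g))
print('driver',A(575,55,.01),A(515,172,.01),'tin',A(840,445,.095),'jar',A(135,118,.085))
from scipy.spatial.transform import Rotation as R
print(R.from_rotvec(ctrl.get_state()['tool_rot']).as_matrix().round(3))
E
```

```text
hub [ 0.54823026 -0.13610119  0.151     ] [ 0.54608742 -0.13264292  0.151     ]
handle [ 0.5302968  -0.20342468  0.207     ] [ 0.52738659 -0.2005678   0.207     ] 0.08938714221511737 0.07045219199821806
rim ctr [ 0.54794951 -0.13741405  0.137     ]
foot [ 0.52576243 -0.19896324  0.149     ]
caps [ 0.63102666 -0.00987061  0.05      ] [ 0.46582323 -0.26471344  0.05      ] 0.303705526245764 [ 0.54842495 -0.13729202  0.05      ]
yaxis dir 57.04642768783462 x dir -32.95357231216538
handle dir -105.15584929370283 r 0.07006103512286936
driver [ 0.74421975 -0.25371685  0.01      ] [ 0.65930292 -0.21140612  0.01      ] tin [ 0.47433999 -0.40364258  0.095     ] jar [0.67551179 0.0545891  0.085     ]
[[ 0.905  0.425 -0.001]
 [ 0.425 -0.905  0.001]
 [-0.    -0.001 -1.   ]]
```

```bash
python3 -m handwheel '[{"z":-0.02},{"z":-0.04},{"x":0.03,"y":-0.018,"z":-0.04},{"x":0.06,"y":-0.036,"z":-0.04},{"x":0.09,"y":-0.054,"z":-0.04},{"x":0.12,"y":-0.072,"z":-0.04},{"x":0.15,"y":-0.09,"z":-0.04},{"x":0.18,"y":-0.108,"z":-0.04},{"x":0.21,"y":-0.126,"z":-0.04},{"x":0.24,"y":-0.145,"z":-0.04}]' 0.087 25
python3 -m handwheel '[{"x":0.03,"y":-0.019},{"x":0.06,"y":-0.038},{"x":0.09,"y":-0.057},{"x":0.12,"y":-0.077},{"x":0.14,"y":-0.089},{"x":0.153,"y":-0.097},{"x":0.153,"y":-0.097},{"x":0.153,"y":-0.097}]'
python3 - <<'E'
from h import *
d=grab('side','pics/s1.png'); s=ctrl.get_state(); print(s['position'],s['joint_positions'],s['ft_force'])
i=cv2.imread('pics/s1.png')[40:190,270:470]; cv2.imwrite('pics/s1c.png',cv2.resize(i,None,fx=4,fy=4,interpolation=cv2.INTER_CUBIC))
print(proj(d,[.529,-.202,.209]),proj(d,s['position']))
E
```

```text
[ 0.27600876 -0.58822213  0.22202973] [ 1.14611992  0.32143598 -0.07009844  1.45104416  0.02259932  1.37078177
 -0.05690222] [-0.24715828  0.08989007  0.74219386]
[378.85506659 114.80543653] [540.85207496  66.55814298]invalid input at $[0]: expected keys x, y, z, wx, wy, wz
invalid input at $[0]: expected keys x, y, z, wx, wy, wz
```

View pics/s1c.png

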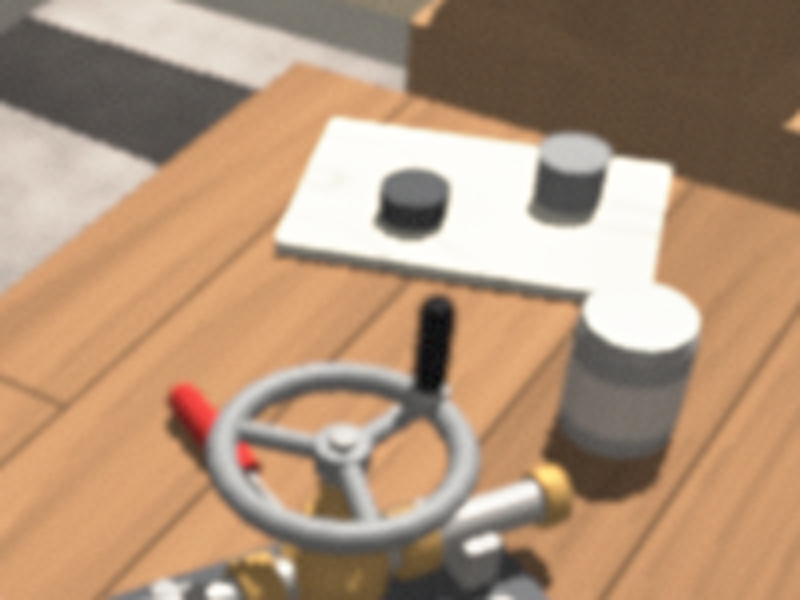

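The picture shows the scene unchanged: the moves were refused because every row needs all six keys. The handle top at about (379,116) matches my estimate's projection of (379,115).

```bash
python3 -m handwheel '[{"x":0,"y":0,"z":-0.02,"wx":0,"wy":0,"wz":0},{"x":0,"y":0,"z":-0.04,"wx":0,"wy":0,"wz":0},{"x":0.03,"y":-0.018,"z":-0.04,"wx":0,"wy":0,"wz":0},{"x":0.06,"y":-0.036,"z":-0.04,"wx":0,"wy":0,"wz":0},{"x":0.09,"y":-0.054,"z":-0.04,"wx":0,"wy":0,"wz":0},{"x":0.12,"y":-0.072,"z":-0.04,"wx":0,"wy":0,"wz":0},{"x":0.15,"y":-0.09,"z":-0.04,"wx":0,"wy":0,"wz":0},{"x":0.18,"y":-0.108,"z":-0.04,"wx":0,"wy":0,"wz":0},{"x":0.21,"y":-0.126,"z":-0.04,"wx":0,"wy":0,"wz":0},{"x":0.24,"y":-0.145,"z":-0.04,"wx":0,"wy":0,"wz":0}]' 0.087 25 &&
python3 -m handwheel '[{"x":0.03,"y":-0.019,"z":0,"wx":0,"wy":0,"wz":0},{"x":0.06,"y":-0.038,"z":0,"wx":0,"wy":0,"wz":0},{"x":0.09,"y":-0.057,"z":0,"wx":0,"wy":0,"wz":0},{"x":0.12,"y":-0.077,"z":0,"wx":0,"wy":0,"wz":0},{"x":0.14,"y":-0.089,"z":0,"wx":0,"wy":0,"wz":0},{"x":0.153,"y":-0.097,"z":0,"wx":0,"wy":0,"wz":0},{"x":0.153,"y":-0.097,"z":0,"wx":0,"wy":0,"wz":0},{"x":0.153,"y":-0.097,"z":0,"wx":0,"wy":0,"wz":0}]'
python3 - <<'E'
from h import *
d=grab('side','pics/s2.png'); s=ctrl.get_state(); print(s['position'],s['joint_positions'],s['ft_force'],s['tool_rot'])
i=cv2.imread('pics/s2.png')[40:190,270:470]; cv2.imwrite('pics/s2c.png',cv2.resize(i,None,fx=4,fy=4,interpolation=cv2.INTER_CUBIC))
print(4*(proj(d,[.529,-.202,.209])-[270,40]),4*(proj(d,s['position'])-[270,40]))
E
```

```text
time: 1.08
position: [0.4324, -0.3537, 0.2626]
tool_rot: [3.066, 0.683, -0.0]
ft_force: [1.2, -0.1, 0.2]
grip_width: 1.004
grip_force: 0.0
time: 1.75
position: [0.5291, -0.2021, 0.2624]
tool_rot: [3.065, 0.686, -0.001]
ft_force: [-0.3, -1.1, -0.3]
grip_width: 1.002
grip_force: 0.0
[ 0.52840621 -0.20364494  0.26237741] [ 0.66690368  0.14718185 -0.38583922  1.59225855  0.057075    1.41364888
 -0.85699543] [-0.18829132 -0.27306564  0.26026563] [ 3.06585797e+00  6.82260999e-01 -1.64736254e-03]
[435.42026637 299.22174613] [448.09760598 215.05984187]
```

View pics/s2c.png

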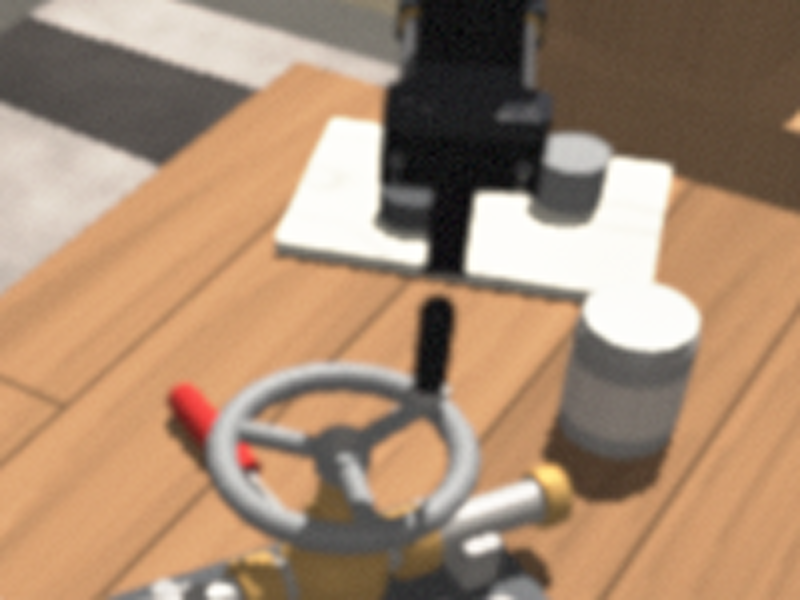

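The open fingers straddle the spot above the handle: the near finger's tip is at about (448,270) and the handle top at (437,303). I'll descend and close gently.

```bash
python3 -m handwheel '[{"x":0,"y":0,"z":0.02,"wx":0,"wy":0,"wz":0},{"x":0,"y":0,"z":0.04,"wx":0,"wy":0,"wz":0},{"x":0,"y":0,"z":0.06,"wx":0,"wy":0,"wz":0},{"x":0,"y":0,"z":0.08,"wx":0,"wy":0,"wz":0},{"x":0,"y":0,"z":0.09,"wx":0,"wy":0,"wz":0},{"x":0,"y":0,"z":0.098,"wx":0,"wy":0,"wz":0},{"x":0,"y":0,"z":0.098,"wx":0,"wy":0,"wz":0}]' && python3 -m handwheel '[{"x":0,"y":0,"z":0,"wx":0,"wy":0,"wz":0},{"x":0,"y":0,"z":0,"wx":0,"wy":0,"wz":0},{"x":0,"y":0,"z":0,"wx":0,"wy":0,"wz":0},{"x":0,"y":0,"z":0,"wx":0,"wy":0,"wz":0},{"x":0,"y":0,"z":0,"wx":0,"wy":0,"wz":0},{"x":0,"y":0,"z":0,"wx":0,"wy":0,"wz":0},{"x":0,"y":0,"z":0,"wx":0,"wy":0,"wz":0},{"x":0,"y":0,"z":0,"wx":0,"wy":0,"wz":0}]' 0 25
```

```text
time: 2.38
position: [0.5277, -0.2035, 0.1631]
tool_rot: [-3.066, -0.681, 0.004]
ft_force: [-0.8, 0.8, 0.0]
grip_width: 1.002
grip_force: 0.0
time: 3.05
position: [0.5291, -0.2024, 0.1646]
tool_rot: [3.066, 0.684, 0.0]
ft_force: [0.6, 0.1, 0.6]
grip_width: 0.479
grip_force: 0.0
```

```bash
python3 -m handwheel '[{"x":0,"y":0,"z":0,"wx":0,"wy":0,"wz":0},{"x":0,"y":0,"z":0,"wx":0,"wy":0,"wz":0},{"x":0,"y":0,"z":0,"wx":0,"wy":0,"wz":0},{"x":0,"y":0,"z":0,"wx":0,"wy":0,"wz":0},{"x":0,"y":0,"z":0,"wx":0,"wy":0,"wz":0},{"x":0,"y":0,"z":0,"wx":0,"wy":0,"wz":0},{"x":0,"y":0,"z":0,"wx":0,"wy":0,"wz":0},{"x":0,"y":0,"z":0,"wx":0,"wy":0,"wz":0}]'
cat > arc.py <<'E'
import sys; from h import *
from scipy.spatial.transform import Rotation as R
# arc.py start_deg step_deg [cx cy r]: rows in fixed nominal tool axes
a0,st=map(float,sys.argv[1:3]); r=float(sys.argv[3]) if len(sys.argv)>3 else .07
Rt=R.from_rotvec([3.066,.683,0]).as_matrix()
f=lambda a:r*np.array([np.cos(np.radians(a)),np.sin(np.radians(a)),0])
for k in range(1,11):
    v=Rt.T@(f(a0+st*k)-f(a0)); print(f'x {v[0]:.4f} y {v[1]:.4f}  end {a0+st*k}')
E
python3 arc.py -105 -12
```

```text
time: 3.72
position: [0.5291, -0.2028, 0.1645]
tool_rot: [3.066, 0.683, 0.0]
ft_force: [0.9, -1.4, -0.9]
grip_width: 0.245
grip_force: 25.0
x -0.0101 y -0.0105  end -117.0
x -0.0179 y -0.0230  end -129.0
x -0.0229 y -0.0367  end -141.0
x -0.0249 y -0.0512  end -153.0
x -0.0238 y -0.0658  end -165.0
x -0.0197 y -0.0799  end -177.0
x -0.0128 y -0.0928  end -189.0
x -0.0034 y -0.1040  end -201.0
x 0.0081 y -0.1130  end -213.0
x 0.0213 y -0.1194  end -225.0
```

```bash
python3 -m handwheel '[{"x":-0.010,"y":-0.0105,"z":0,"wx":0,"wy":0,"wz":0},{"x":-0.018,"y":-0.023,"z":0,"wx":0,"wy":0,"wz":0},{"x":-0.023,"y":-0.0365,"z":0,"wx":0,"wy":0,"wz":0},{"x":-0.025,"y":-0.051,"z":0,"wx":0,"wy":0,"wz":0},{"x":-0.024,"y":-0.066,"z":0,"wx":0,"wy":0,"wz":0}]'
python3 arc.py -165 -12
python3 - <<'E'
from h import *
import time
for i in range(4):
    d=ctrl.get_image('side'); s=ctrl.get_state(); print(s['position'].round(4),s['ft_force'].round(1),s['grip_force'])
E
```

```text
time: 4.13
position: [0.4803, -0.1521, 0.1646]
tool_rot: [3.066, 0.683, 0.006]
ft_force: [8.9, -0.3, -7.1]
grip_width: 0.243
grip_force: 25.0
x 0.0041 y -0.0141  end -177.0
x 0.0110 y -0.0270  end -189.0
x 0.0204 y -0.0382  end -201.0
x 0.0319 y -0.0471  end -213.0
x 0.0451 y -0.0535  end -225.0
x 0.0593 y -0.0570  end -237.0
x 0.0739 y -0.0575  end -249.0
x 0.0883 y -0.0550  end -261.0
x 0.1019 y -0.0494  end -273.0
x 0.1140 y -0.0412  end -285.0
[ 0.4795 -0.1479  0.1645] [ 2.6  2.3 -0.9] 25.004254396783097
[ 0.4796 -0.1487  0.1645] [ 2.7  3.6 -3.3] 25.00045845000816
[ 0.4798 -0.1498  0.1646] [ 4.2  2.  -3.6] 25.001035437459578
[ 0.48   -0.1508  0.1646] [ 4.3  3.1 -3.8] 25.001432206504504
```

```bash
python3 -m handwheel '[{"x":0.004,"y":-0.014,"z":0,"wx":0,"wy":0,"wz":0},{"x":0.011,"y":-0.027,"z":0,"wx":0,"wy":0,"wz":0},{"x":0.0205,"y":-0.038,"z":0,"wx":0,"wy":0,"wz":0},{"x":0.032,"y":-0.047,"z":0,"wx":0,"wy":0,"wz":0},{"x":0.045,"y":-0.0535,"z":0,"wx":0,"wy":0,"wz":0},{"x":0.059,"y":-0.057,"z":0,"wx":0,"wy":0,"wz":0},{"x":0.074,"y":-0.0575,"z":0,"wx":0,"wy":0,"wz":0},{"x":0.088,"y":-0.055,"z":0,"wx":0,"wy":0,"wz":0},{"x":0.102,"y":-0.0495,"z":0,"wx":0,"wy":0,"wz":0},{"x":0.114,"y":-0.041,"z":0,"wx":0,"wy":0,"wz":0}]'
python3 arc.py -285 -6
python3 - <<'E'
from h import *
s=ctrl.get_state();print(s['joint_positions'])
p=np.array(s['position']);v=p[:2]-[.547,-.1355];print(np.linalg.norm(v),np.degrees(np.arctan2(v[1],v[0])))
E
```

```text
time: 5.17
position: [0.5646, -0.0674, 0.1645]
tool_rot: [-3.066, -0.684, 0.005]
ft_force: [-3.0, -0.3, 2.9]
grip_width: 0.243
grip_force: 25.0
x 0.0053 y 0.0050  end -291.0
x 0.0101 y 0.0105  end -297.0
x 0.0143 y 0.0166  end -303.0
x 0.0179 y 0.0230  end -309.0
x 0.0207 y 0.0297  end -315.0
x 0.0229 y 0.0367  end -321.0
x 0.0242 y 0.0439  end -327.0
x 0.0249 y 0.0512  end -333.0
x 0.0247 y 0.0586  end -339.0
x 0.0238 y 0.0658  end -345.0
[ 0.51151109  0.22270093 -0.50048972  1.71736502  0.1132641   1.23339125
 -1.14857432]
0.07033628982600548 75.53626631414814
```

```bash
python3 -m handwheel '[{"x":0.010,"y":0.0105,"z":0,"wx":0,"wy":0,"wz":0},{"x":0.018,"y":0.023,"z":0,"wx":0,"wy":0,"wz":0},{"x":0.023,"y":0.0365,"z":0,"wx":0,"wy":0,"wz":0},{"x":0.025,"y":0.051,"z":0,"wx":0,"wy":0,"wz":0},{"x":0.024,"y":0.066,"z":0,"wx":0,"wy":0,"wz":0},{"x":0.0195,"y":0.080,"z":0,"wx":0,"wy":0,"wz":0},{"x":0.013,"y":0.093,"z":0,"wx":0,"wy":0,"wz":0},{"x":0.013,"y":0.093,"z":0,"wx":0,"wy":0,"wz":0}]'
python3 arc.py -369 -4
```

```text
time: 5.83
position: [0.6162, -0.1529, 0.1646]
tool_rot: [3.064, 0.673, -0.001]
ft_force: [4.1, -3.5, -1.6]
grip_width: 0.244
grip_force: 25.0
x -0.0029 y 0.0039  end -373.0
x -0.0060 y 0.0077  end -377.0
x -0.0094 y 0.0112  end -381.0
x -0.0131 y 0.0145  end -385.0
x -0.0169 y 0.0175  end -389.0
x -0.0210 y 0.0202  end -393.0
x -0.0252 y 0.0226  end -397.0
x -0.0296 y 0.0247  end -401.0
x -0.0341 y 0.0266  end -405.0
x -0.0388 y 0.0281  end -409.0
```

```bash
python3 -m handwheel '[{"x":-0.003,"y":0.004,"z":0,"wx":0,"wy":0,"wz":0},{"x":-0.006,"y":0.0075,"z":0,"wx":0,"wy":0,"wz":0},{"x":-0.0095,"y":0.011,"z":0,"wx":0,"wy":0,"wz":0},{"x":-0.013,"y":0.0145,"z":0,"wx":0,"wy":0,"wz":0},{"x":-0.017,"y":0.0175,"z":0,"wx":0,"wy":0,"wz":0},{"x":-0.021,"y":0.020,"z":0,"wx":0,"wy":0,"wz":0},{"x":-0.021,"y":0.020,"z":0,"wx":0,"wy":0,"wz":0},{"x":-0.021,"y":0.020,"z":0,"wx":0,"wy":0,"wz":0}]'
cat > ang.py <<'E'
from h import *
for i in range(3):
    ctrl.get_image('side'); s=ctrl.get_state();p=s['position'];v=p[:2]-[.547,-.1355];print(p.round(4),s['ft_force'].round(1),s['grip_force'],np.linalg.norm(v).round(4),np.degrees(np.arctan2(v[1],v[0])).round(1))
E
python3 ang.py; python3 arc.py -393 -4
```

```text
time: 6.5
position: [0.6071, -0.1735, 0.1646]
tool_rot: [3.065, 0.683, 0.006]
ft_force: [7.1, -0.5, -2.8]
grip_width: 0.243
grip_force: 25.0
[ 0.6071 -0.1735  0.1646] [ 7.2 -0.6 -2.7] 25.012756352788656 0.0711 -32.3
[ 0.6072 -0.1735  0.1646] [ 6.9 -0.4 -3.2] 25.01284826744758 0.0712 -32.3
[ 0.6071 -0.1735  0.1646] [ 7.  -0.8 -3.2] 25.012938388028232 0.0711 -32.3
x -0.0042 y 0.0024  end -397.0
x -0.0086 y 0.0046  end -401.0
x -0.0132 y 0.0064  end -405.0
x -0.0178 y 0.0079  end -409.0
x -0.0226 y 0.0091  end -413.0
x -0.0274 y 0.0099  end -417.0
x -0.0322 y 0.0104  end -421.0
x -0.0371 y 0.0106  end -425.0
x -0.0420 y 0.0104  end -429.0
x -0.0469 y 0.0099  end -433.0
```

```bash
python3 -m handwheel '[{"x":-0.002,"y":0.001,"z":0,"wx":0,"wy":0,"wz":0},{"x":-0.004,"y":0.0025,"z":0,"wx":0,"wy":0,"wz":0},{"x":-0.0065,"y":0.0035,"z":0,"wx":0,"wy":0,"wz":0},{"x":-0.0085,"y":0.0045,"z":0,"wx":0,"wy":0,"wz":0},{"x":-0.0085,"y":0.0045,"z":0,"wx":0,"wy":0,"wz":0},{"x":-0.0085,"y":0.0045,"z":0,"wx":0,"wy":0,"wz":0},{"x":-0.0085,"y":0.0045,"z":0,"wx":0,"wy":0,"wz":0}]'
python3 ang.py
```

```text
time: 7.23
position: [0.6069, -0.1737, 0.1647]
tool_rot: [-3.06, -0.692, -0.024]
ft_force: [20.5, 9.2, -10.4]
grip_width: 0.241
grip_force: 25.0
[ 0.6069 -0.1737  0.1647] [ 20.4   9.  -10.9] 25.003081531311715 0.071 -32.5
[ 0.6069 -0.1737  0.1647] [20.6  8.9 -9.9] 25.0031260246531 0.071 -32.5
[ 0.6069 -0.1737  0.1647] [ 20.2   9.1 -10.6] 25.003129814699882 0.0711 -32.5
```

Solid stop at -32.5°, which matches the stand's x direction (-33°): the force rises while the wheel stays put, so the valve is on its seat. Now I'll back off 6 × 120° from the commanded -41°, plus the last 8°.

```bash
for a in -41 79 199; do python3 arc.py $a 12; done
```

```text
x 0.0127 y -0.0073  end -29.0
x 0.0236 y -0.0171  end -17.0
x 0.0322 y -0.0289  end -5.0
x 0.0382 y -0.0422  end 7.0
x 0.0413 y -0.0565  end 19.0
x 0.0413 y -0.0712  end 31.0
x 0.0383 y -0.0855  end 43.0
x 0.0324 y -0.0989  end 55.0
x 0.0238 y -0.1107  end 67.0
x 0.0129 y -0.1206  end 79.0
x -0.0127 y -0.0073  end 91.0
x -0.0266 y -0.0119  end 103.0
x -0.0411 y -0.0135  end 115.0
x -0.0557 y -0.0120  end 127.0
x -0.0696 y -0.0075  end 139.0
x -0.0823 y -0.0002  end 151.0
x -0.0932 y 0.0096  end 163.0
x -0.1018 y 0.0214  end 175.0
x -0.1078 y 0.0348  end 187.0
x -0.1109 y 0.0491  end 199.0
x -0.0000 y 0.0146  end 211.0
x 0.0030 y 0.0290  end 223.0
x 0.0089 y 0.0423  end 235.0
x 0.0175 y 0.0542  end 247.0
x 0.0283 y 0.0640  end 259.0
x 0.0410 y 0.0713  end 271.0
x 0.0549 y 0.0759  end 283.0
x 0.0695 y 0.0775  end 295.0
x 0.0840 y 0.0760  end 307.0
x 0.0979 y 0.0715  end 319.0
```

```bash
python3 -m handwheel '[{"x":0.0125,"y":-0.0075,"z":0,"wx":0,"wy":0,"wz":0},{"x":0.0235,"y":-0.017,"z":0,"wx":0,"wy":0,"wz":0},{"x":0.032,"y":-0.029,"z":0,"wx":0,"wy":0,"wz":0},{"x":0.038,"y":-0.042,"z":0,"wx":0,"wy":0,"wz":0},{"x":0.0415,"y":-0.0565,"z":0,"wx":0,"wy":0,"wz":0},{"x":0.0415,"y":-0.071,"z":0,"wx":0,"wy":0,"wz":0},{"x":0.0385,"y":-0.0855,"z":0,"wx":0,"wy":0,"wz":0},{"x":0.0325,"y":-0.099,"z":0,"wx":0,"wy":0,"wz":0},{"x":0.024,"y":-0.1105,"z":0,"wx":0,"wy":0,"wz":0},{"x":0.013,"y":-0.1205,"z":0,"wx":0,"wy":0,"wz":0}]'
python3 ang.py
```

```text
time: 8.22
position: [0.5597, -0.0664, 0.1646]
tool_rot: [3.064, 0.684, -0.001]
ft_force: [1.7, -2.1, 1.7]
grip_width: 0.246
grip_force: 25.0
[ 0.5564 -0.066   0.1645] [-3.4  1.4  1.7] 24.999674561847325 0.0701 82.3
[ 0.5575 -0.0661  0.1645] [-2.   1.2  0.6] 24.999406304051007 0.0702 81.4
[ 0.5586 -0.0663  0.1645] [-1.5  0.8  0.5] 24.99926470619733 0.0702 80.5
```

```bash
python3 -m handwheel '[{"x":-0.0125,"y":-0.0075,"z":0,"wx":0,"wy":0,"wz":0},{"x":-0.0265,"y":-0.012,"z":0,"wx":0,"wy":0,"wz":0},{"x":-0.041,"y":-0.0135,"z":0,"wx":0,"wy":0,"wz":0},{"x":-0.0555,"y":-0.012,"z":0,"wx":0,"wy":0,"wz":0},{"x":-0.0695,"y":-0.0075,"z":0,"wx":0,"wy":0,"wz":0},{"x":-0.0825,"y":0,"z":0,"wx":0,"wy":0,"wz":0},{"x":-0.093,"y":0.0095,"z":0,"wx":0,"wy":0,"wz":0},{"x":-0.102,"y":0.0215,"z":0,"wx":0,"wy":0,"wz":0},{"x":-0.108,"y":0.035,"z":0,"wx":0,"wy":0,"wz":0},{"x":-0.111,"y":0.049,"z":0,"wx":0,"wy":0,"wz":0}]'
python3 ang.py
```

```text
time: 9.2
position: [0.4819, -0.1575, 0.1646]
tool_rot: [-3.065, -0.684, -0.003]
ft_force: [4.1, 3.9, -2.4]
grip_width: 0.239
grip_force: 25.0
[ 0.4832 -0.161   0.1646] [ 6.8  0.5 -4.9] 25.007285546345486 0.0687 -158.2
[ 0.4829 -0.1603  0.1646] [ 4.4  0.7 -3. ] 25.014151723325426 0.0687 -158.9
[ 0.4826 -0.1594  0.1645] [ 4.5 -0.7 -2.5] 25.015896441759793 0.0687 -159.7
```

Tracking well; continuing through the rest of turn one.

```bash
python3 -m handwheel '[{"x":0,"y":0.0145,"z":0,"wx":0,"wy":0,"wz":0},{"x":0.003,"y":0.029,"z":0,"wx":0,"wy":0,"wz":0},{"x":0.009,"y":0.0425,"z":0,"wx":0,"wy":0,"wz":0},{"x":0.0175,"y":0.054,"z":0,"wx":0,"wy":0,"wz":0},{"x":0.0285,"y":0.064,"z":0,"wx":0,"wy":0,"wz":0},{"x":0.041,"y":0.0715,"z":0,"wx":0,"wy":0,"wz":0},{"x":0.055,"y":0.076,"z":0,"wx":0,"wy":0,"wz":0},{"x":0.0695,"y":0.0775,"z":0,"wx":0,"wy":0,"wz":0},{"x":0.084,"y":0.076,"z":0,"wx":0,"wy":0,"wz":0},{"x":0.098,"y":0.0715,"z":0,"wx":0,"wy":0,"wz":0}]'
python3 ang.py
python3 -c "
from h import *
i=grab('top','pics/t3.png')['image'][130:280,270:470]; cv2.imwrite('pics/t3.png',cv2.resize(i[...,::-1],None,fx=3,fy=3))"
```

```text
time: 10.18
position: [0.6005, -0.1824, 0.1645]
tool_rot: [3.065, 0.68, -0.003]
ft_force: [-2.3, -2.0, 3.7]
grip_width: 0.243
grip_force: 25.0
[ 0.6038 -0.1782  0.1647] [ 6.5 -1.  -3.7] 24.9967052700531 0.0711 -36.9
[ 0.6036 -0.1786  0.1646] [ 4.2 -0.6 -1.9] 25.006109095506872 0.0711 -37.3
[ 0.603  -0.1793  0.1646] [ 5.6 -1.9 -0.8] 25.005109946807096 0.0711 -38.0
```

View pics/t3.png

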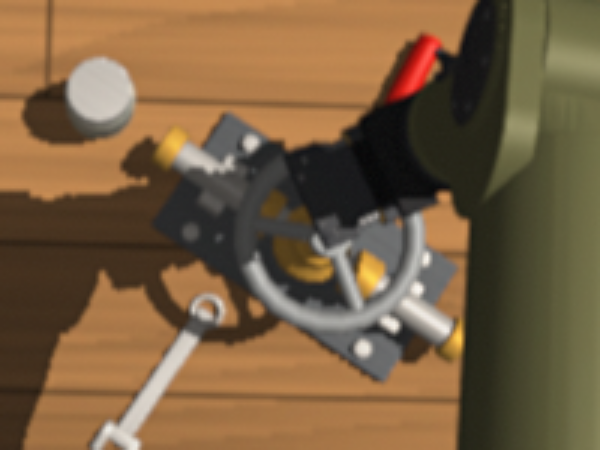

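The view shows the wheel's lower spoke at about (345,275), pointing at roughly -157°. That agrees with the handle at -38° (+240° to that spoke), and the bystanders look undisturbed. On to the second turn.

```bash
python3 -m handwheel '[{"x":0.0125,"y":-0.0075,"z":0,"wx":0,"wy":0,"wz":0},{"x":0.0235,"y":-0.017,"z":0,"wx":0,"wy":0,"wz":0},{"x":0.032,"y":-0.029,"z":0,"wx":0,"wy":0,"wz":0},{"x":0.038,"y":-0.042,"z":0,"wx":0,"wy":0,"wz":0},{"x":0.0415,"y":-0.0565,"z":0,"wx":0,"wy":0,"wz":0},{"x":0.0415,"y":-0.071,"z":0,"wx":0,"wy":0,"wz":0},{"x":0.0385,"y":-0.0855,"z":0,"wx":0,"wy":0,"wz":0},{"x":0.0325,"y":-0.099,"z":0,"wx":0,"wy":0,"wz":0},{"x":0.024,"y":-0.1105,"z":0,"wx":0,"wy":0,"wz":0},{"x":0.013,"y":-0.1205,"z":0,"wx":0,"wy":0,"wz":0}]'
python3 ang.py
```

```text
time: 11.22
position: [0.5591, -0.0662, 0.1645]
tool_rot: [3.063, 0.684, -0.002]
ft_force: [1.8, -7.3, 2.4]
grip_width: 0.24
grip_force: 25.0
[ 0.5559 -0.0659  0.1645] [-4.  -2.1  1.8] 25.000066327634904 0.0702 82.7
[ 0.5568 -0.066   0.1645] [-2.8 -3.5  1.8] 25.000570660531793 0.0702 82.0
[ 0.5577 -0.0661  0.1645] [-2.  -3.2  3. ] 25.000485575114002 0.0703 81.2
```

```bash
python3 -m handwheel '[{"x":-0.0125,"y":-0.0075,"z":0,"wx":0,"wy":0,"wz":0},{"x":-0.0265,"y":-0.012,"z":0,"wx":0,"wy":0,"wz":0},{"x":-0.041,"y":-0.0135,"z":0,"wx":0,"wy":0,"wz":0},{"x":-0.0555,"y":-0.012,"z":0,"wx":0,"wy":0,"wz":0},{"x":-0.0695,"y":-0.0075,"z":0,"wx":0,"wy":0,"wz":0},{"x":-0.0825,"y":0,"z":0,"wx":0,"wy":0,"wz":0},{"x":-0.093,"y":0.0095,"z":0,"wx":0,"wy":0,"wz":0},{"x":-0.102,"y":0.0215,"z":0,"wx":0,"wy":0,"wz":0},{"x":-0.108,"y":0.035,"z":0,"wx":0,"wy":0,"wz":0},{"x":-0.111,"y":0.049,"z":0,"wx":0,"wy":0,"wz":0}]'
python3 ang.py; python3 arc.py -41 2
```

```text
time: 12.2
position: [0.4812, -0.1554, 0.1645]
tool_rot: [-3.063, -0.686, -0.003]
ft_force: [3.0, 3.1, 0.4]
grip_width: 0.246
grip_force: 25.0
[ 0.4826 -0.1593  0.1646] [ 5.6 -0.7 -3.7] 25.012487965293655 0.0687 -159.7
[ 0.4824 -0.1587  0.1645] [ 2.9 -1.4  0.2] 25.020077209983477 0.0687 -160.3
[ 0.4821 -0.1578  0.1645] [ 3.1 -1.4 -0.9] 25.02069413091802 0.0687 -161.0
x 0.0022 y -0.0010  end -39.0
x 0.0044 y -0.0021  end -37.0
x 0.0065 y -0.0033  end -35.0
x 0.0086 y -0.0046  end -33.0
x 0.0107 y -0.0059  end -31.0
x 0.0127 y -0.0073  end -29.0
x 0.0146 y -0.0088  end -27.0
x 0.0165 y -0.0103  end -25.0
x 0.0184 y -0.0119  end -23.0
x 0.0202 y -0.0136  end -21.0
```

```bash
python3 -m handwheel '[{"x":0,"y":0.0145,"z":0,"wx":0,"wy":0,"wz":0},{"x":0.003,"y":0.029,"z":0,"wx":0,"wy":0,"wz":0},{"x":0.009,"y":0.0425,"z":0,"wx":0,"wy":0,"wz":0},{"x":0.0175,"y":0.054,"z":0,"wx":0,"wy":0,"wz":0},{"x":0.0285,"y":0.064,"z":0,"wx":0,"wy":0,"wz":0},{"x":0.041,"y":0.0715,"z":0,"wx":0,"wy":0,"wz":0},{"x":0.055,"y":0.076,"z":0,"wx":0,"wy":0,"wz":0},{"x":0.0695,"y":0.0775,"z":0,"wx":0,"wy":0,"wz":0},{"x":0.084,"y":0.076,"z":0,"wx":0,"wy":0,"wz":0},{"x":0.098,"y":0.0715,"z":0,"wx":0,"wy":0,"wz":0}]'
python3 ang.py; python3 ang.py
```

```text
time: 13.18
position: [0.6007, -0.1821, 0.1646]
tool_rot: [3.065, 0.681, -0.001]
ft_force: [0.4, -2.9, 1.8]
grip_width: 0.24
grip_force: 25.0
[ 0.6041 -0.1778  0.1646] [ 9.3 -3.6 -4.7] 24.999481573277116 0.071 -36.5
[ 0.604  -0.1779  0.1646] [ 7.1 -2.5 -1.7] 25.007374638424373 0.0711 -36.7
[ 0.6035 -0.1786  0.1646] [ 7.8 -3.2 -2.3] 25.00667579347862 0.071 -37.4
[ 0.6031 -0.1791  0.1646] [ 7.  -2.4 -2.2] 25.006106328987485 0.071 -37.9
[ 0.6028 -0.1794  0.1646] [ 7.5 -3.5 -2.6] 25.00573321058326 0.071 -38.2
[ 0.6027 -0.1796  0.1646] [ 6.4 -3.2 -1. ] 25.005345983294518 0.071 -38.4
```

Final 8°, slowly, then settle.

```bash
python3 -m handwheel '[{"x":0.002,"y":-0.001,"z":0,"wx":0,"wy":0,"wz":0},{"x":0.0045,"y":-0.002,"z":0,"wx":0,"wy":0,"wz":0},{"x":0.0065,"y":-0.0035,"z":0,"wx":0,"wy":0,"wz":0},{"x":0.0085,"y":-0.0045,"z":0,"wx":0,"wy":0,"wz":0},{"x":0.0085,"y":-0.0045,"z":0,"wx":0,"wy":0,"wz":0},{"x":0.0085,"y":-0.0045,"z":0,"wx":0,"wy":0,"wz":0},{"x":0.0085,"y":-0.0045,"z":0,"wx":0,"wy":0,"wz":0},{"x":0.0085,"y":-0.0045,"z":0,"wx":0,"wy":0,"wz":0},{"x":0.0085,"y":-0.0045,"z":0,"wx":0,"wy":0,"wz":0},{"x":0.0085,"y":-0.0045,"z":0,"wx":0,"wy":0,"wz":0}]'
python3 ang.py;sleep 0; python3 -m handwheel '[{"x":0,"y":0,"z":0,"wx":0,"wy":0,"wz":0},{"x":0,"y":0,"z":0,"wx":0,"wy":0,"wz":0},{"x":0,"y":0,"z":0,"wx":0,"wy":0,"wz":0},{"x":0,"y":0,"z":0,"wx":0,"wy":0,"wz":0},{"x":0,"y":0,"z":0,"wx":0,"wy":0,"wz":0},{"x":0,"y":0,"z":0,"wx":0,"wy":0,"wz":0}]';python3 ang.py
```

```text
time: 14.32
position: [0.6076, -0.1727, 0.1646]
tool_rot: [3.064, 0.685, 0.005]
ft_force: [4.9, -3.9, -0.8]
grip_width: 0.248
grip_force: 25.0
[ 0.6076 -0.1727  0.1646] [ 4.8 -3.9 -2.1] 25.00372865999374 0.0711 -31.5
[ 0.6077 -0.1727  0.1646] [ 4.8 -3.7 -1.6] 25.003795737689245 0.0711 -31.5
[ 0.6077 -0.1727  0.1646] [ 4.2 -4.1 -1.6] 25.003722617910427 0.0712 -31.5
time: 14.97
position: [0.6077, -0.1727, 0.1646]
tool_rot: [3.064, 0.685, 0.005]
ft_force: [5.2, -3.4, -1.4]
grip_width: 0.243
grip_force: 25.0
[ 0.6076 -0.1727  0.1646] [ 5.8 -3.9 -1.6] 25.003678109751775 0.0711 -31.5
[ 0.6076 -0.1727  0.1646] [ 6.1 -3.6  0. ] 25.00371858037127 0.0711 -31.5
[ 0.6077 -0.1727  0.1646] [ 4.4 -3.2 -1.9] 25.00373156799931 0.0712 -31.5
```

At rest, two turns from the stop to within about 1°, with a 25 N grip.

```bash
python3 -c "
from bench import ctrl; print(ctrl.close_job())"
```

```text
the job is handed in; nothing more can be done
None
```

I closed the valve onto its seat and backed it off two full turns, about 1° past by the arm's reading. The job is handed in with the gripper still holding the handle at 25 N; no pass/fail verdict came back.

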